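Draw the strainer out of the filter housing with the hook tool

ROBOT

A 6-joint arm with a two-finger parallel gripper is mounted at the origin on the work surface. World frame = base frame: x ahead of the robot, y to its left, z up, the work surface at z = 0. Lengths are in m, angles in degrees, forces in N, time in s.
With the tool pointing down it reaches from about 0.25 to 0.725 m from the base axis. Payload 9.7 kg.
Tool frame: the origin (TCP) lies at the very end of the fingers, on their centre line; the grasp point (between the pads) lies 19 mm behind it (bot.grip_point_offset is the z of the grasp point in the tool frame, in m); z points along the fingers, x is the direction in which the jaws open and shut, and the axes are right-handed (so a half turn about z gives the same grasp; the last joint's range is limited). The gripper opens to 85 mm and grips with 20 to 120 N. Pads are 22 mm wide; open, the fingers measure 114 mm over their backs; the gripper's body (76 mm by 85 mm) begins 54 mm behind the grasp point. The pads swing forward as they close: fully open they stand 13 mm farther back than shut.
Start: joints at [63.255, 4.979, 10.078, 95.1, 0, 90], TCP at [0.248, 0.491, 0.231] pointing down, gripper open.
Joint ranges: [-179.16, 179.16], [-48.56, 103.87], [-65.8, 70.77], [-126.05, 130.52], [-82.76, 87.17], [-180, 180]. Speed limits (degrees/s): [127.2, 127.2, 147.25, 180, 180, 180].

INTERFACE

Orientations are given as [roll, pitch, yaw] about the fixed x, y, z axes, in that order (R = Rz(yaw) Ry(pitch) Rx(roll)).
In Python, from workcell import get_obs, viewer, job_done, bot gives the robot as it stands.
- The arm moves only by the shell command python3 -m handwheel 'ROWS' [FORCE]. ROWS is JSON, a list of rows, each a list of 5 numbers: the closure, from 0 (fully open) to 1 (shut), then the shift along the world's x, y, z in m, then the turn about the world's z in degrees. A call has 1 to 5 rows; each row is the pose to reach, as a shift and turn from the pose measured when the call began; what a row does not reach only later rows make up. A row lasts 1/10 s, in which the tool goes at most 50 mm and 8.59 degrees, less where a joint would pass 70% of its speed; a pose out of reach is approached as far as the arm can. A call with a gripper value outside its range is refused whole. The fingers move at their own pace and stop on an object; FORCE is the grip in N (left out, the last holds). Time passes only in rows, so rows that repeat a pose let the fingers close. It gives the time, the measured TCP pose, the force and the opening at its end, in the units of the state.
- get_obs(): the state, without advancing time (a new reading comes with each control period).
- viewer.camera(name): name is "scene" or "top" or "wrist"; returns a dict with "color" (384x512x3 uint8, blue, green, red), "K" (3x3 intrinsics, pixels), "dist_coeffs" ([k1, k2, p1, p2, k3] as OpenCV has them; the pictures are not rectified), "origin" and "orientation" of the camera in the world. Camera axes: x right, y down, z forward; pixel columns grow to the right and rows downward; lengths in m; the calibration is good to about 2 mm. A picture is of the moment at which its call begins. There is no depth.
- job_done(): hands the job in, once; it reports no verdict.
The state is a dict: "time": time; "q": joint angles; "qd": joint speeds; "joint_efforts": joint torques, N m; "ee_pos": TCP position; "tcp_rot": TCP orientation; "wrist_force": force on the tool from outside, world axes, zero at the start; "torque": the same for the moment, N m; "opening": finger opening in m.
Only numpy, scipy, OpenCV 4.12 (cv2) and the standard library are available. Lean on these libraries where they do the work, as an engineer would, in place of code of your own. Each camera call takes 0.05 s, during which the arm holds its last target.

TASK

Take the hook tool from its bracket, hook the wire loop of the strainer that sits deep in the open filter housing, and draw the strainer straight up out of the bore; never touch the strainer with the fingers. Lower it on the hook into the drip tray so that it stands flat inside the tray, unhook it, and hang the hook tool back, upright, in the bracket where you found it.

Things in the scene. Friction and masses are not known exactly. Their poses are not given: they have to be found in the camera images.
- hook_tool: Pull hook hung in a bracket. Origin: shaft axis, underside of 30x76x6 cross plate; z up, x to foot tip. Handle 26x26, z 6 to 60. Shaft 8 thick to z -100, foot 8 thick (z -104 to -96) to x 26, upturned 7 mm tip, top z -88.5: crook x 4 to 22.5. Plate rests on two 6 mm rails, tops at z 0, 120 over bench, inner faces y -22, 22; open above, lift straight out. The shorter tool near it has no foot.
- strainer: Round steel strainer with a wire loop, loose, up to 0.5 kg, standing in the open housing's bore. Origin: centre of its underside; z up. Disc 94 diameter, 26 tall. Loop: arch of 5 mm wire upright in its own y-z plane (x = 0), legs at y -26 and 26 up to z 50, sloping in to a crown at y 0, underside z 67.5, top z 72.5. The hook foot passes under the crown along x, from either side.
- housing: Open cast-aluminium filter housing, fixed, a round cup 126 mm in diameter, 110 tall. Origin: centre of its underside, z up. Bore vertical, on the axis, 104 diameter, open at the top, flat floor at z 8 where the strainer stands: the loop's crown is 30 mm below the mouth, with about 49 mm from the wire to the bore wall on each side. The like housing shut by a hexagonal plug is not wanted.
- tray: Shallow aluminium drip tray, fixed to the bench, empty, 220 (x) x 200 (y) x 22 mm tall, walls and floor 4 mm thick. Origin: centre of its underside; z up.

How it is judged (in metres and radians):
On the way, in this order (a step that is already met when the one before it is completed fails the run):
1. the strainer hangs on the hook tool, its underside above the mouth of the housing (z of strainer in the frame of housing above 0.112 m and contact force between hook_tool and strainer above 0.8 N), for 0.2 s.
2. the strainer stands still and flat in the tray with the tool still upright beside or in its loop (z of strainer in the frame of tray below 0.012 m and horizontal distance between strainer and tray below 0.09 m and angle between strainer's own z axis and vertical below 0.12 rad and linear speed of strainer below 0.05 m/s and horizontal distance between hook_tool and strainer below 0.09 m and angle between hook_tool's own z axis and vertical below 0.3 rad), for 0.15 s.
At the end, for the whole second after the job is handed in: The strainer stands flat (within 7 degrees) on the floor of the drip tray, wholly inside its walls, and is at rest; the hook tool, unhooked and released, hangs at rest in its bracket, upright within 10 degrees and within 30 mm of where it was at the start (x of strainer in the frame of tray between -0.062 and 0.062 m and y of strainer in the frame of tray between -0.052 and 0.052 m and z of strainer in the frame of tray below 0.012 m and angle between strainer's own z axis and vertical below 0.12 rad and linear speed of each of strainer, hook_tool below 0.03 m/s and distance of hook_tool from where it was at the start of the episode below 0.03 m and angle between hook_tool's own z axis and vertical below 0.18 rad and contact force between hook_tool and strainer below 0.1 N); the robot touches nothing.
It fails at once if the fingers touch the strainer (contact force between the fingers and strainer above 0.5 N).
It also fails if it takes over 61 s, if anything falls off the work surface, if the arm or the gripper's body presses on something with over 40 N, if the wrist force passes 120 N, or if a joint passes its speed limit or range.

## Working session

There is one attempt and no reset: what is moved stays moved. The work goes in short steps, Python scripts to look and compute and a shell command to move; the robot and the scene stay as the last step left them, time stands still between calls to the robot, and variables do not carry over. Pictures are saved under pics/ and viewed, and the job is handed in when it is done.

```bash
mkdir -p pics; ls; python3 - <<'E'
from workcell import get_obs, viewer, bot
import cv2
print(get_obs())
for n in ("scene","top","wrist"):
    c=viewer.camera(n); cv2.imwrite(f"pics/a_{n}.png",c["color"]); print(n,c["K"],c["dist_coeffs"],c["origin"],c["orientation"])
E
```

```text
pics
{'time': 0.0, 'q': array([ 6.32540413e+01,  5.01094196e+00,  1.00336906e+01,  9.51005748e+01,
       -1.29348357e-03,  8.99998875e+01]), 'qd': array([-0.10600836,  0.03184919, -0.02438556, -0.00249255, -0.01836681,
       -0.04028218]), 'joint_efforts': array([ 4.52435243e-04, -5.20385706e+01,  4.64806759e+01,  1.62586867e-02,
        2.36220387e-06,  1.07583821e-05]), 'ee_pos': array([0.2474164 , 0.490937  , 0.23057776]), 'tcp_rot': array([1.79998707e+02, 7.78261917e-02, 6.32541538e+01]), 'wrist_force': array([-0.30740383,  0.01697616,  0.48513636]), 'torque': array([-0.00173683,  0.00925269,  0.03478363]), 'opening': 0.08539025074011333}
scene [[470.68684903   0.         245.67175717]
 [  0.         470.68684903 187.80955202]
 [  0.           0.           1.        ]] [-0.15409132  0.          0.          0.          0.        ] [ 1.04675833 -0.36091105  1.01905163] [-145.92429145    0.40454416   54.58607261]
top [[372.31883592   0.         256.4776888 ]
 [  0.         372.31883592 191.90575132]
 [  0.           0.           1.        ]] [-0.02687014  0.          0.          0.          0.        ] [ 0.44101948 -0.01438504  0.95930972] [-173.80316416    0.27362382  -89.96295319]
wrist [[311.7024202    0.         259.13505256]
 [  0.         311.7024202  194.7941465 ]
 [  0.           0.           1.        ]] [-0.0731616  0.         0.         0.         0.       ] [0.17264738 0.52853413 0.3733236 ] [1.61140213e+02 4.85786574e-02 6.32369159e+01]
```

View pics/a_scene.png

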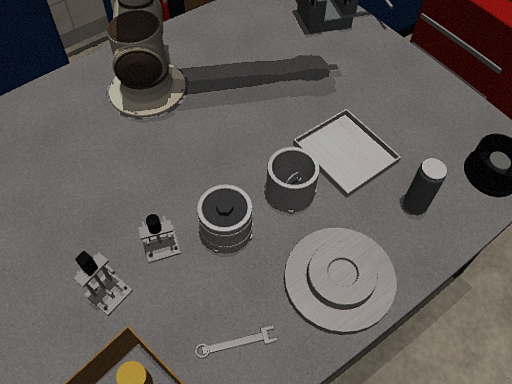

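View pics/a_top.png

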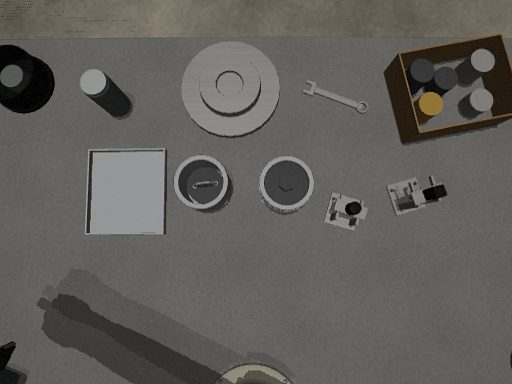

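View pics/a_wrist.png

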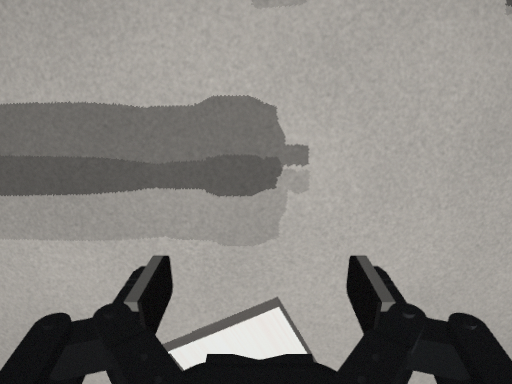

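```bash
cat > h.py <<'E'
import numpy as np, cv2, json
from scipy.spatial.transform import Rotation as R
from workcell import get_obs, viewer, bot
def ray(c,u,v):
    p=cv2.undistortPoints(np.array([[[u,v]]],float),np.array(c["K"]),np.array(c["dist_coeffs"]))[0,0]
    return np.array(c["origin"]),R.from_euler("xyz",c["orientation"],degrees=True).as_matrix()@np.array([p[0],p[1],1])
def atz(c,u,v,z):
    o,d=ray(c,u,v); return o+d*(z-o[2])/d[2]
def proj(c,P):
    M=R.from_euler("xyz",c["orientation"],degrees=True).as_matrix()
    P=(np.atleast_2d(P)-np.array(c["origin"]))@M
    return cv2.projectPoints(P,np.zeros(3),np.zeros(3),np.array(c["K"]),np.array(c["dist_coeffs"]))[0][:,0]
def crop(c,x0,y0,w,h,s,fn):
    cv2.imwrite("pics/"+fn,cv2.resize(c["color"][y0:y0+h,x0:x0+w],None,fx=s,fy=s,interpolation=cv2.INTER_CUBIC))
def shot(n):
    return viewer.camera(n)
E
python3 - <<'E'
from h import *
import pickle
s=shot("scene");t=shot("top");pickle.dump((s,t),open("st.pkl","wb"))
crop(t,300,160,160,90,5,"b_top.png")
crop(s,60,200,130,120,5,"b_scene.png")
crop(t,80,140,160,110,5,"b_top2.png")
crop(s,260,100,150,110,5,"b_scene2.png")
E
```

```text
(no output)
```

View pics/b_top.png

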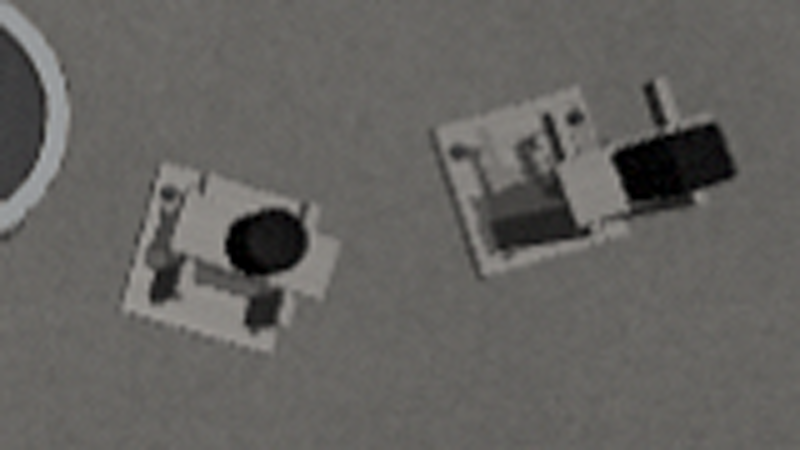

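View pics/b_scene.png

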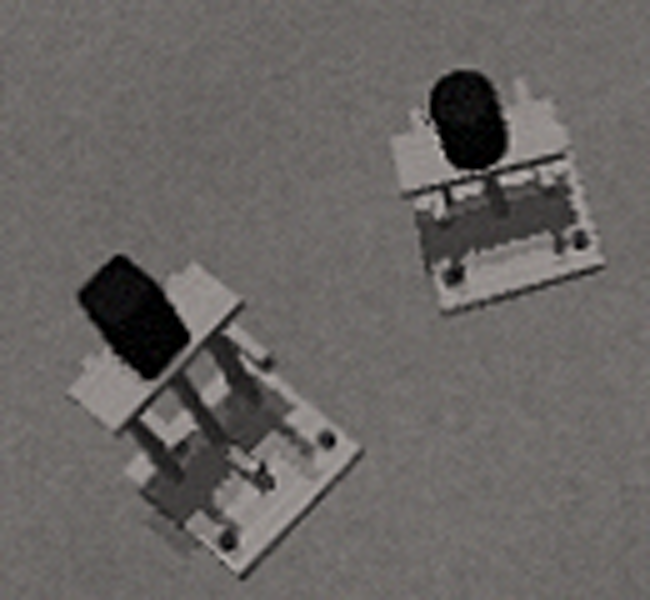

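View pics/b_top2.png

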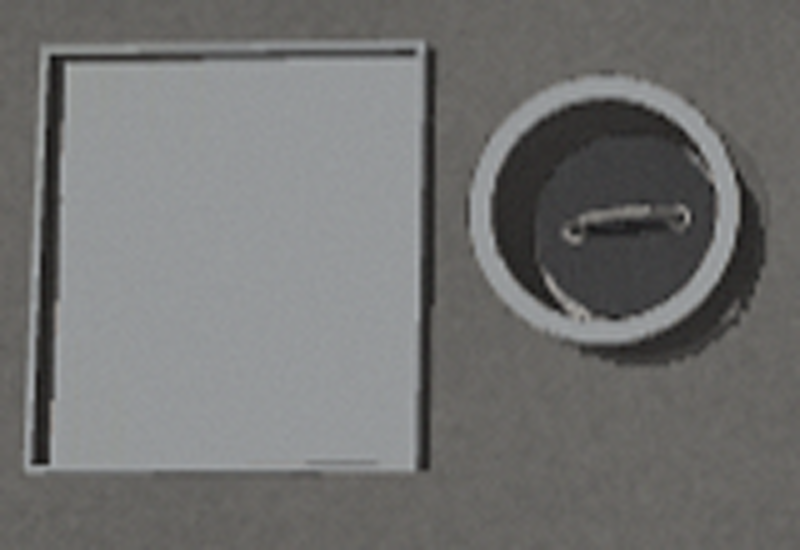

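View pics/b_scene2.png

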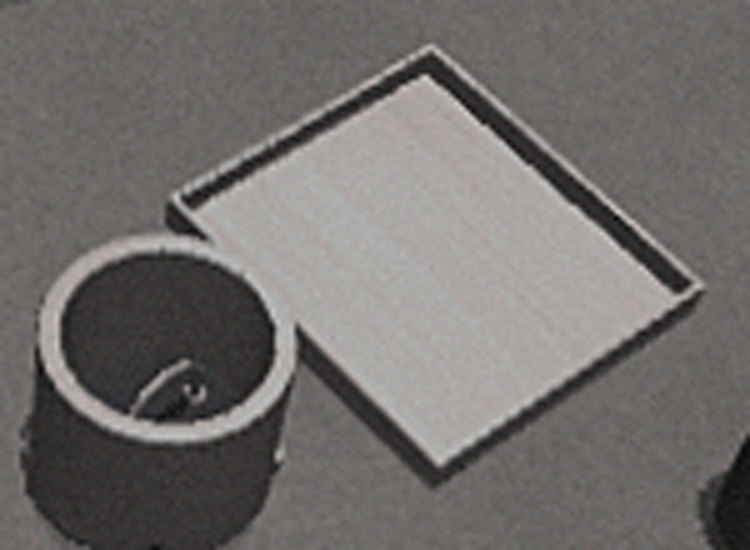

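```bash
python3 - <<'E'
from h import *
import pickle
s,t=pickle.load(open("st.pkl","rb"))
C=[(190,262),(243,303),(122,432),(68,395)]
P=np.array([atz(s,60+(x+.5)/5-.5,200+(y+.5)/5-.5,.126) for x,y in C]);print(P.round(4),P.mean(0))
for i in range(4): print(np.linalg.norm(P[i]-P[i-1]))
print("in top crop",[(((proj(t,p)[0]-[300,160])*5).round()) for p in P])
B=[(362,455),(243,577)]
print([atz(s,60+x/5,200+y/5,.0).round(4) for x,y in B])
B=[(432,130),(578,88),(484,277),(632,232)]
print([atz(t,300+x/5,160+y/5,.005).round(4) for x,y in B])
print("foot tip?",atz(s,60+265/5,200+478/5,.03))
# housing
print("housing", atz(t,80+604/5,140+209/5,.11), "scene",atz(s,260+167/5,100+336/5,.11))
c=[(45,48),(427,42),(420,470),(27,470)]
P=np.array([atz(t,80+x/5,140+y/5,.022) for x,y in c]);print("tray",P.round(4),P.mean(0))
c=[(431,46),(703,288),(437,466),(172,202)]
P=np.array([atz(s,260+x/5,100+y/5,.022) for x,y in c]);print("tray",P.round(4),P.mean(0))
print("legs",[atz(t,80+x/5,140+y/5,.033).round(4) for x,y in [(573,234),(680,220)]])
print("crown ends",[atz(t,80+x/5,140+y/5,z).round(4) for x,y,z in [(585,220,.06),(620,213,.0805),(640,211,.0805),(680,212,.06)]])
E
```

```text
[[ 0.5011 -0.3694  0.126 ]
 [ 0.5318 -0.3589  0.126 ]
 [ 0.5555 -0.428   0.126 ]
 [ 0.5273 -0.4402  0.126 ]] [ 0.52890995 -0.39912915  0.126     ]
0.075541732216519
0.03245243385860132
0.07305555689089471
0.03076501588619193
in top crop [array([580., 227.]), array([554., 159.]), array([703., 107.]), array([733., 169.])]
[array([ 0.5628, -0.3474,  0.    ]), array([ 0.5839, -0.4212,  0.    ])]
[array([ 0.56  , -0.3459,  0.005 ]), array([ 0.5821, -0.4229,  0.005 ]), array([ 0.484 , -0.3699,  0.005 ]), array([ 0.5071, -0.4476,  0.005 ])]
foot tip? [ 0.56171901 -0.38967237  0.03      ]
housing [0.55664361 0.11805357 0.11      ] scene [0.56007967 0.11813013 0.11      ]
tray [[0.6527 0.4231 0.022 ]
 [0.6554 0.2246 0.022 ]
 [0.4365 0.2222 0.022 ]
 [0.4359 0.4216 0.022 ]] [0.54513363 0.32287525 0.022     ]
tray [[0.4385 0.4226 0.022 ]
 [0.6578 0.4235 0.022 ]
 [0.658  0.2254 0.022 ]
 [0.4429 0.2243 0.022 ]] [0.54928373 0.32393762 0.022     ]
legs [array([0.5545, 0.1454, 0.033 ]), array([0.5615, 0.0917, 0.033 ])]
crown ends [array([0.558, 0.135, 0.06 ]), array([0.5587, 0.115 , 0.0805]), array([0.5597, 0.1054, 0.0805]), array([0.562 , 0.0887, 0.06  ])]
```

```bash
python3 -m handwheel '[[0,0.015,-0.045,0.01,-8],[0,0.03,-0.09,0.02,-16],[0,0.045,-0.135,0.03,-24],[0,0.06,-0.18,0.03,-32],[0,0.075,-0.225,0.03,-40]]' 60
python3 -m handwheel '[[0,0.015,-0.045,0,-3],[0,0.03,-0.09,0,-6],[0,0.045,-0.135,0,-6],[0,0.06,-0.18,0,-6],[0,0.075,-0.225,0,-6]]'
python3 -m handwheel '[[0,0.015,-0.045,0,0],[0,0.03,-0.09,0,0],[0,0.045,-0.135,0,0],[0,0.06,-0.18,0,0],[0,0.075,-0.225,0,0]]'
```

```text
time: 0.75
ee_pos: [0.3227, 0.2644, 0.2613]
tcp_rot: [-180.0, -0.0, 23.0]
wrist_force: [0.8, 0.2, -0.2]
opening: 0.0853
time: 1.25
ee_pos: [0.3977, 0.0375, 0.2615]
tcp_rot: [-180.0, -0.1, 17.0]
wrist_force: [1.6, 1.3, -0.6]
opening: 0.0855
time: 1.75
ee_pos: [0.4729, -0.1897, 0.2615]
tcp_rot: [180.0, -0.1, 16.9]
wrist_force: [-0.0, 1.3, 0.1]
opening: 0.0852
```

```bash
python3 -m handwheel '[[0,0.012,-0.045,0.0,0],[0,0.024,-0.09,0,0],[0,0.036,-0.13,0,0],[0,0.036,-0.13,0,0]]'
python3 - <<'E'
from h import *
import pickle
w=shot("wrist");s=shot("scene");cv2.imwrite("pics/c_w.png",w["color"]);cv2.imwrite("pics/c_s.png",s["color"]);pickle.dump((w,s),open("c.pkl","wb"))
print(w["origin"],w["orientation"],get_obs()["ee_pos"])
print(proj(w,[.529,-.399,.126]))
E
```

```text
time: 2.15
ee_pos: [0.5092, -0.3238, 0.2586]
tcp_rot: [-179.9, 0.1, 16.7]
wrist_force: [0.5, 0.9, -0.7]
opening: 0.0855
[ 0.48499438 -0.24431425  0.4014206 ] [1.61255323e+02 3.80920908e-02 1.67156861e+01] [ 0.50871242 -0.32036581  0.26043767]
[[256.98515404 258.20945774]]
```

View pics/c_w.png

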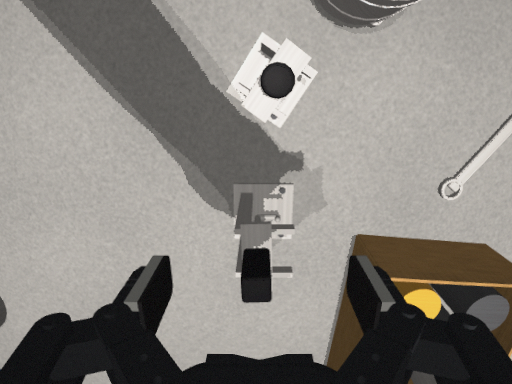

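```bash
python3 - <<'E'
from h import *
import pickle
w,s=pickle.load(open("c.pkl","rb"))
crop(w,215,170,100,140,5,"c_w2.png")
def pr(cx,cy,yaw):
    a=np.radians(yaw);ex=np.array([np.cos(a),np.sin(a),0]);ey=np.array([-ex[1],ex[0],0])
    out=[]
    for x,y,z in [(-13,-13,60),(13,-13,60),(13,13,60),(-13,13,60),(-15,38,6),(15,38,6)]:
        out.append((proj(w,np.array([cx,cy,.12+z/1000])+ex*x/1e3+ey*y/1e3)[0]-[215,170])*5)
    return np.round(out)
print(pr(.529,-.399,17))
E
```

```text
[[133. 668.]
 [284. 667.]
 [285. 538.]
 [129. 539.]
 [131. 268.]
 [286. 268.]]
```

View pics/c_w2.png

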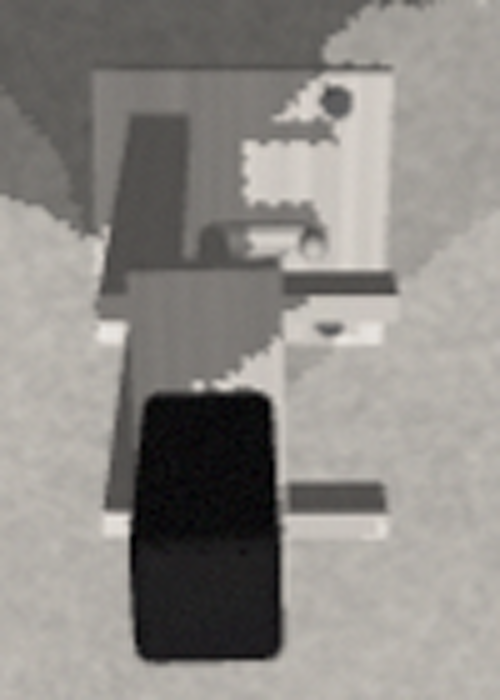

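```bash
python3 -m handwheel '[[0,0.01,-0.04,0,0],[0,0.0197,-0.0787,0,0],[0,0.0197,-0.0787,-0.03,0],[0,0.0197,-0.0787,-0.05,0],[0,0.0197,-0.0787,-0.05,0]]'
python3 - <<'E'
from h import *
print(get_obs()["ee_pos"],get_obs()["tcp_rot"])
w=shot("wrist");cv2.imwrite("pics/d_w.png",w["color"])
E
```

```text
time: 2.75
ee_pos: [0.5278, -0.3974, 0.2078]
tcp_rot: [-179.7, 0.1, 16.9]
wrist_force: [0.2, 0.0, -0.7]
opening: 0.0853
[ 0.52776255 -0.39739098  0.20778859] [-1.79700876e+02  1.24578181e-01  1.69058112e+01]
```

View pics/d_w.png

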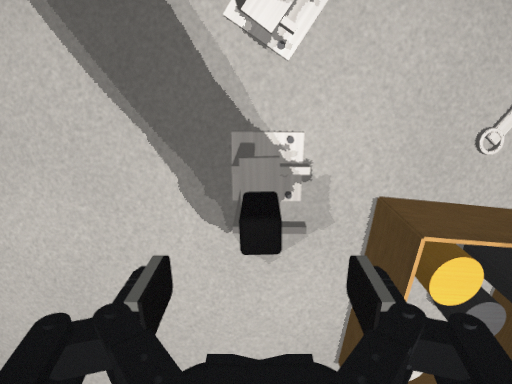

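```bash
python3 -m handwheel '[[0,0.0005,-0.001,-0.035,0],[0,0.0005,-0.001,-0.067,0],[0,0.0005,-0.001,-0.067,0],[1,0.0005,-0.001,-0.067,0],[1,0.0005,-0.001,-0.067,0]]' 60
python3 -m handwheel '[[1,0,0,0,0],[1,0,0,0,0],[1,0,0,0,0],[1,0,0,0,0]]' 80
python3 - <<'E'
from h import *
import pickle
w=shot("wrist");cv2.imwrite("pics/e_w.png",w["color"])
s=shot("scene");crop(s,40,170,180,150,4,"e_s.png")
E
```

```text
time: 3.3
ee_pos: [0.5294, -0.3988, 0.1465]
tcp_rot: [180.0, -0.1, 16.9]
wrist_force: [0.7, -0.6, 0.9]
opening: 0.059
time: 3.7
ee_pos: [0.5298, -0.3993, 0.1488]
tcp_rot: [179.8, -0.2, 16.9]
wrist_force: [-1.6, 0.3, 8.4]
opening: 0.0248
```

View pics/e_w.png

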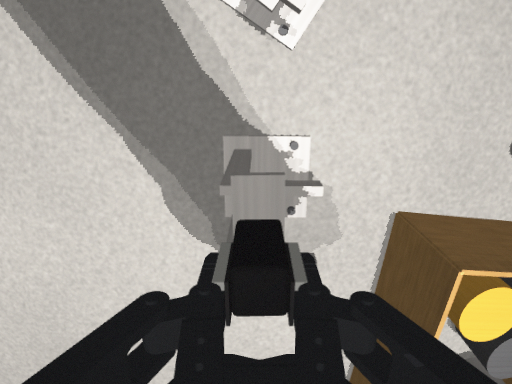

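View pics/e_s.png

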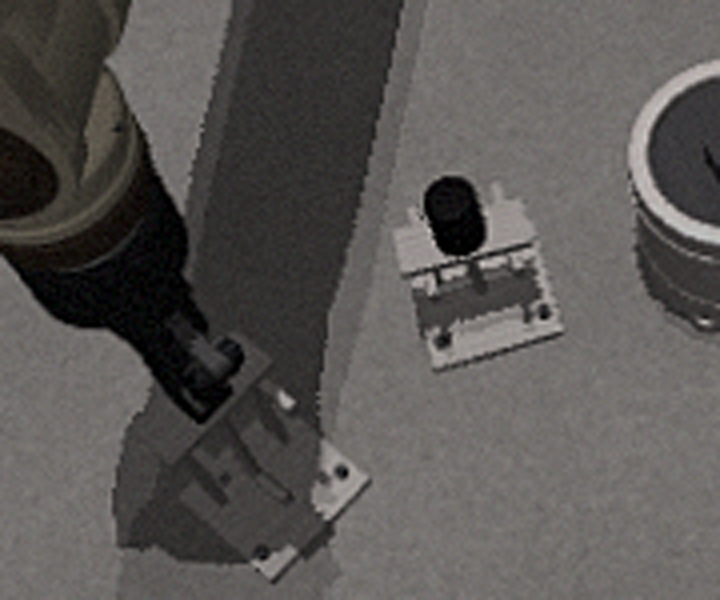

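```bash
python3 -m handwheel '[[1,0,0,0.02,0],[1,0,0,0.06,0],[1,0,0,0.1,0],[1,0,0,0.14,0],[1,0,0,0.17,0]]' 80
python3 - <<'E'
from h import *
import pickle
print(get_obs()["ee_pos"],get_obs()["wrist_force"],get_obs()["opening"])
w=shot("wrist");cv2.imwrite("pics/f_w.png",w["color"])
s=shot("scene");crop(s,20,130,200,160,4,"f_s.png")
pickle.dump((w,s),open("f.pkl","wb"))
E
```

```text
time: 4.3
ee_pos: [0.5296, -0.3992, 0.322]
tcp_rot: [179.7, -0.3, 16.9]
wrist_force: [1.3, -0.7, -0.8]
opening: 0.0247
[ 0.52956057 -0.39917132  0.32195498] [ 1.31937405 -0.68510321 -0.75060952] 0.024651775835485033
```

View pics/f_w.png

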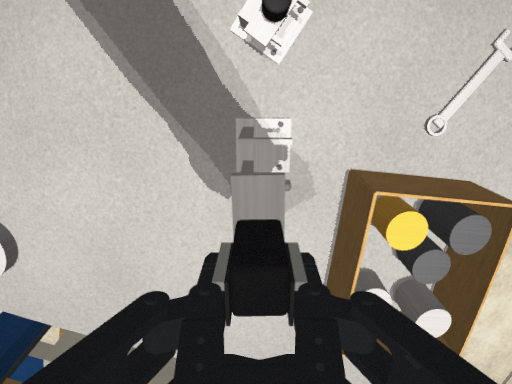

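View pics/f_s.png

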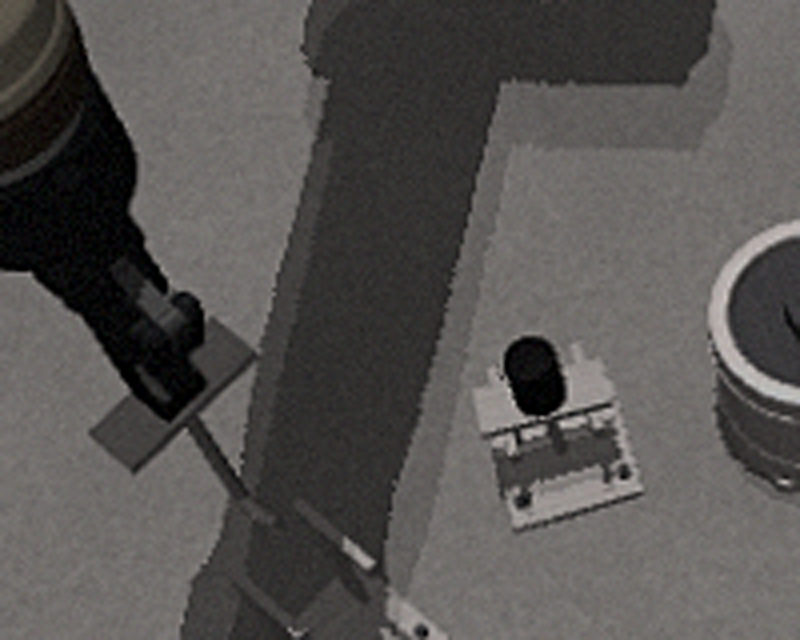

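```bash
python3 -m handwheel '[[1,-0.002,0.03,0,-2],[1,-0.004,0.075,0,-4],[1,-0.006,0.12,0,-6],[1,-0.007,0.165,0,-8],[1,-0.008,0.21,0,-10.4]]' 80
python3 -m handwheel '[[1,0,0.045,0,0],[1,-0.001,0.09,0,0],[1,-0.002,0.135,0,0],[1,-0.002,0.165,0,0],[1,-0.002,0.175,0,0]]' 80
python3 - <<'E'
from h import *
import pickle
print(get_obs()["ee_pos"],get_obs()["wrist_force"],get_obs()["opening"])
w=shot("wrist");cv2.imwrite("pics/g_w.png",w["color"])
s=shot("scene");cv2.imwrite("pics/g_s.png",s["color"])
t=shot("top");cv2.imwrite("pics/g_t.png",t["color"])
pickle.dump((w,s,t),open("g.pkl","wb"))
E
```

```text
time: 4.9
ee_pos: [0.5217, -0.188, 0.3229]
tcp_rot: [179.5, -0.4, 6.4]
wrist_force: [1.2, -1.1, -0.4]
opening: 0.025
time: 5.4
ee_pos: [0.5192, -0.0104, 0.3221]
tcp_rot: [179.6, -0.4, 6.6]
wrist_force: [0.3, -0.1, -1.4]
opening: 0.0251
[ 0.51923058 -0.010409    0.32212045] [ 0.29010257 -0.12772932 -1.44288008] 0.025090392572683994
```

View pics/g_w.png

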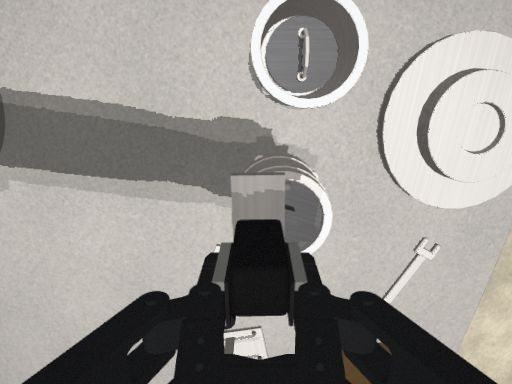

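View pics/g_s.png

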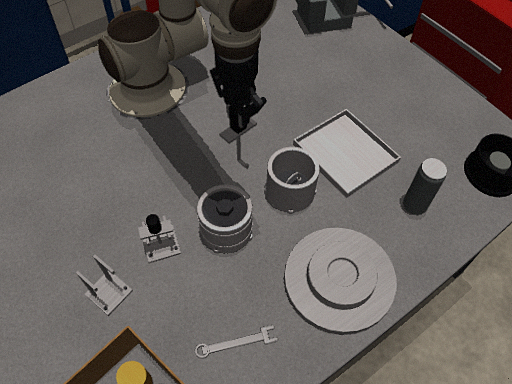

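```bash
python3 - <<'E'
from h import *
import pickle
w,s,t=pickle.load(open("g.pkl","rb"))
crop(w,240,0,140,110,5,"g_w2.png")
crop(s,200,80,90,100,6,"g_s2.png")
print(w["origin"],w["orientation"])
print(proj(s,[[.5192,-.0104,.293-.1]])*1,"foot tip pred", proj(s,[[.5192+.0258,-.0104+.003,.293-.0885]]))
E
```

```text
[0.50823292 0.07321242 0.46417528] [160.7296796   -0.36475244   6.55997163]
[[239.23616988 159.97708503]] foot tip pred [[247.10350084 163.7857939 ]]
```

View pics/g_w2.png

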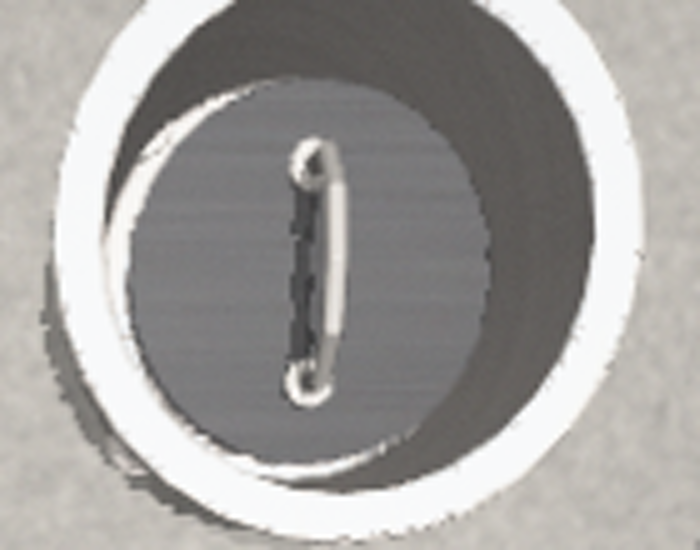

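View pics/g_s2.png

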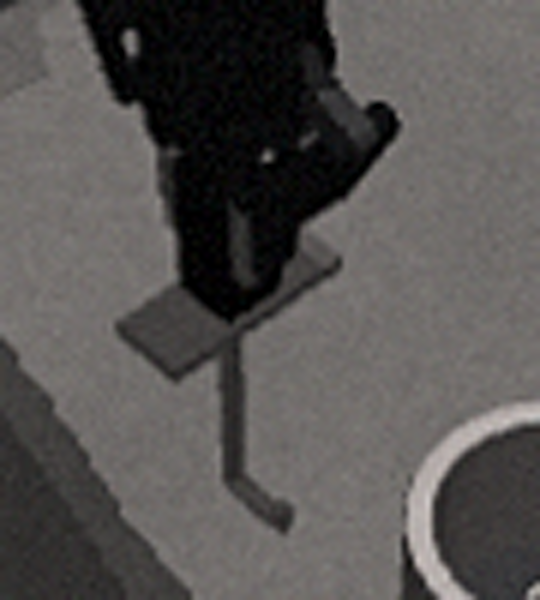

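```bash
python3 - <<'E'
from h import *
import pickle
w,s,t=pickle.load(open("g.pkl","rb"))
a=atz(w,240+309/5,164/5,.036);b=atz(w,240+306/5,385/5,.036);print(a,b,(a+b)/2,np.degrees(np.arctan2(-(a-b)[0],(a-b)[1])))
for p in [(343,190),(337,260),(334,328)]: print(atz(w,240+p[0]/5,p[1]/5,.0805))
print("disc",atz(w,240+310/5,270/5,.034))
# rim circle outer top z .11
print("rim",atz(w,240+350/5,-2,.11), [atz(w,240+u/5,v/5,.11).round(4) for u,v in [(55,250),(643,250),(345,540)]])
E
```

```text
[0.55666859 0.14492785 0.036     ] [0.56386025 0.0921305  0.036     ] [0.56026442 0.11852918 0.036     ] 7.7566622463057975
[0.5600988  0.13302671 0.0805    ]
[0.5610356  0.11809431 0.0805    ]
[0.56262709 0.10341252 0.0805    ]
disc [0.56090802 0.12028108 0.034     ]
rim [0.55174015 0.16638104 0.11      ] [array([0.4977, 0.1095, 0.11  ]), array([0.6215, 0.1252, 0.11  ]), array([0.5678, 0.0576, 0.11  ])]
```

```bash
python3 -m handwheel '[[1,0.001,0.04,0,0],[1,0.002,0.08,0,0],[1,0.0036,0.115,0,0],[1,0.0036,0.1245,0,0],[1,0.0036,0.1245,-0.04,0]]' 80
python3 -m handwheel '[[1,0,0,0,0]]'
python3 - <<'E'
from h import *
import pickle
o=get_obs();print(o["ee_pos"],o["wrist_force"],o["opening"])
s=shot("scene");crop(s,220,70,120,140,5,"h_s.png")
w=shot("wrist");cv2.imwrite("pics/h_w.png",w["color"])
E
```

```text
time: 6.05
ee_pos: [0.525, 0.1117, 0.2859]
tcp_rot: [179.6, -0.8, 6.5]
wrist_force: [-0.1, -1.1, -1.5]
opening: 0.0249
time: 6.15
ee_pos: [0.5232, 0.1101, 0.2791]
tcp_rot: [179.5, -0.1, 6.5]
wrist_force: [-0.4, -0.7, -2.6]
opening: 0.025
[0.52320201 0.11006209 0.27911112] [-0.35821133 -0.69507409 -2.60675576] 0.024983353722070296
```

View pics/h_s.png

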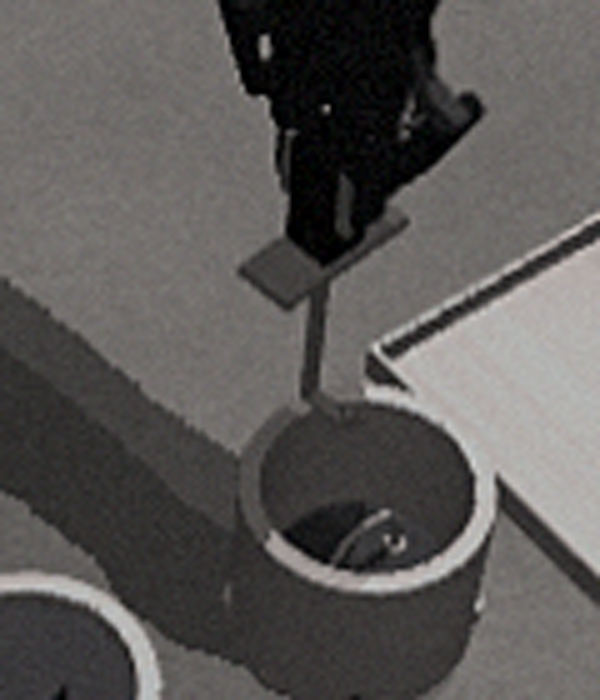

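View pics/h_w.png

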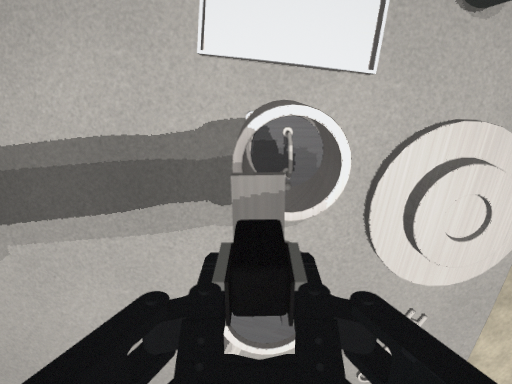

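```bash
python3 - <<'E'
from h import *
import pickle
s=shot("scene");o=get_obs();print(o["ee_pos"],o["tcp_rot"])
x,y,z=o["ee_pos"];z0=z-.029
print(((proj(s,[[x,y,z0-.0],[x,y,z0-.1],[x+.026*.9936,y+.026*.113,z0-.0885]])-[220,70])*5).round())
crop(s,220,70,120,140,5,"i_s.png")
E
```

```text
[0.52563643 0.11056913 0.28810567] [179.55619762  -0.91634844   6.4175765 ]
[[330. 238.]
 [316. 383.]
 [357. 400.]]
```

View pics/i_s.png

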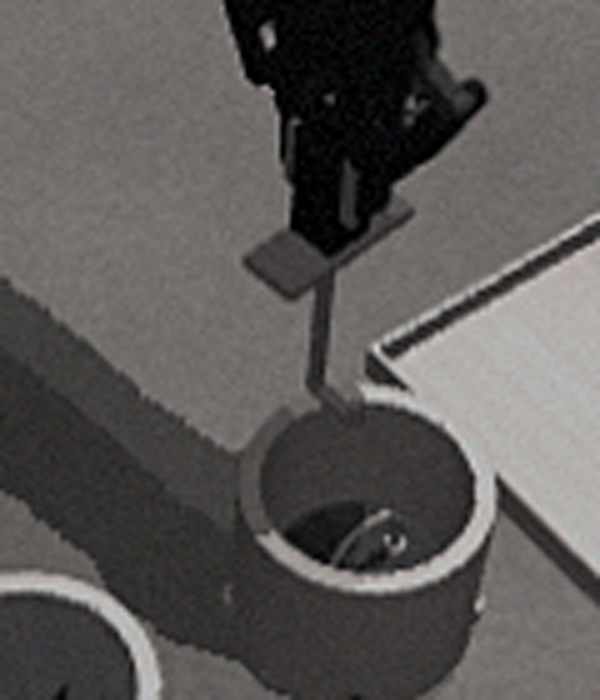

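```bash
python3 -m handwheel '[[1,-0.003,0.0035,0,0],[1,-0.003,0.0035,-0.025,0],[1,-0.003,0.0035,-0.05,0],[1,-0.003,0.0035,-0.05,0],[1,-0.003,0.0035,-0.05,0]]' 80
python3 - <<'E'
from h import *
import pickle
s=shot("scene");o=get_obs();print(o["ee_pos"],o["tcp_rot"],o["wrist_force"])
crop(s,220,70,120,140,5,"j_s.png")
E
```

```text
time: 6.8
ee_pos: [0.5229, 0.114, 0.24]
tcp_rot: [179.6, -1.0, 6.4]
wrist_force: [0.1, 0.7, -1.0]
opening: 0.0247
[0.52318253 0.11405384 0.2404228 ] [179.57024058  -1.06598127   6.40273571] [-0.10544348  0.88837984 -2.27123454]
```

View pics/j_s.png

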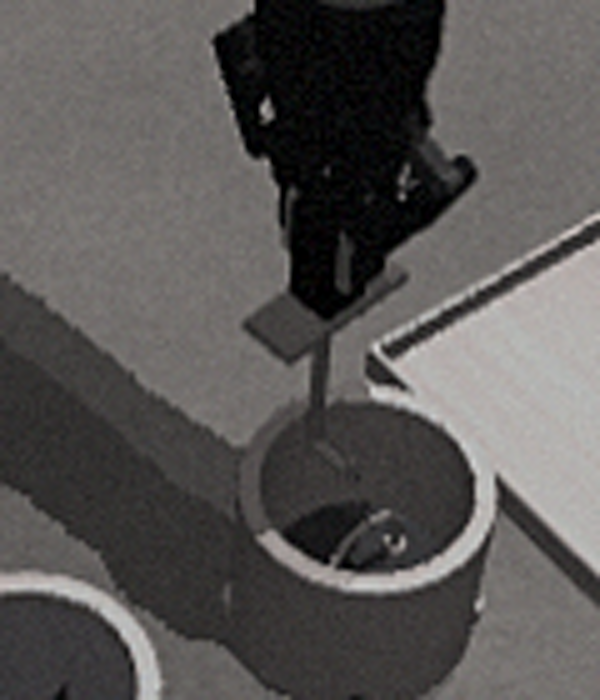

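```bash
python3 -m handwheel '[[1,-0.002,0,-0.02,0],[1,-0.002,0,-0.04,0],[1,-0.002,0,-0.056,0],[1,-0.002,0,-0.056,0],[1,-0.002,0,-0.056,0]]' 80
python3 - <<'E'
from h import *
import pickle
s=shot("scene");o=get_obs();print(o["ee_pos"],o["tcp_rot"],o["wrist_force"])
crop(s,220,70,120,140,5,"k_s.png")
t=shot("top");crop(t,150,130,120,100,6,"k_t.png")
E
```

```text
time: 7.35
ee_pos: [0.5217, 0.1141, 0.1862]
tcp_rot: [179.6, -1.2, 6.4]
wrist_force: [0.0, 0.2, -1.6]
opening: 0.0245
[0.52187202 0.11420167 0.18642858] [179.5847908   -1.19907422   6.40133703] [ 0.84339542 -0.25612782 -0.73588314]
```

View pics/k_s.png

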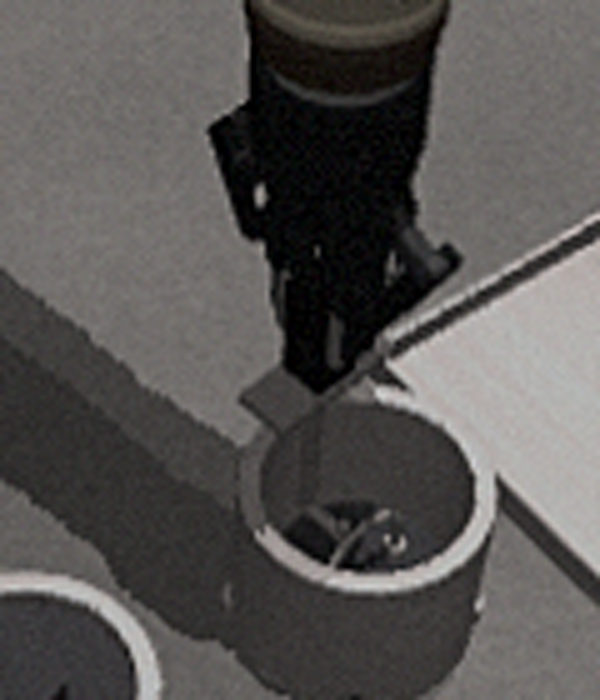

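View pics/k_t.png

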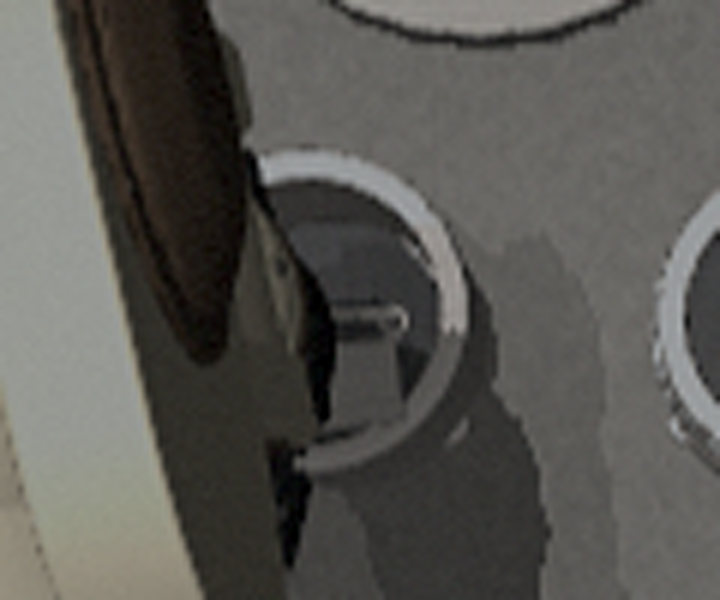

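```bash
python3 -m handwheel '[[1,0,0,-0.003,0],[1,0.0075,0.0008,-0.003,0],[1,0.015,0.0017,-0.003,0],[1,0.0227,0.0026,-0.003,0],[1,0.0227,0.0026,-0.003,0]]' 80
python3 - <<'E'
from h import *
import pickle
s=shot("scene");o=get_obs();print(o["ee_pos"],o["tcp_rot"],o["wrist_force"])
crop(s,255,140,70,70,8,"l_s.png")
E
```

```text
time: 7.95
ee_pos: [0.5456, 0.1169, 0.1829]
tcp_rot: [179.6, -1.2, 6.4]
wrist_force: [0.0, -0.3, -2.1]
opening: 0.0249
[0.54502771 0.11682215 0.18291399] [179.58080777  -1.15873269   6.39417893] [-1.35601144 -0.9387698  -1.90152654]
```

View pics/l_s.png

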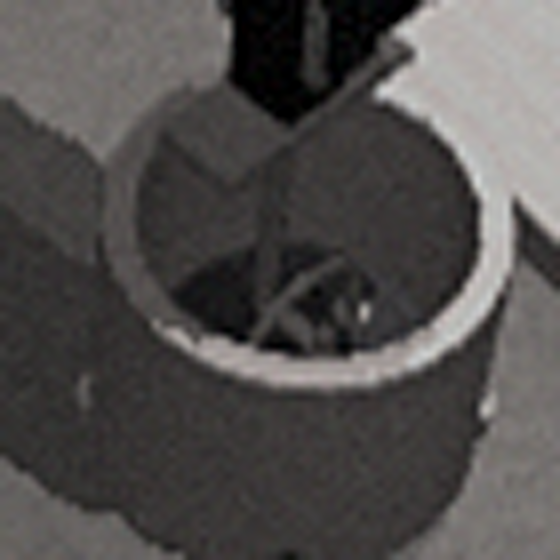

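```bash
python3 -m handwheel '[[1,0,0,0.006,0],[1,0,0,0.013,0],[1,0,0,0.02,0],[1,0,0,0.03,0],[1,0,0,0.035,0]]' 100
python3 - <<'E'
from h import *
import pickle
s=shot("scene");o=get_obs();print(o["ee_pos"],o["tcp_rot"],o["wrist_force"])
crop(s,245,100,80,110,6,"m_s.png")
E
```

```text
time: 8.5
ee_pos: [0.5452, 0.1169, 0.2193]
tcp_rot: [179.6, -1.2, 6.4]
wrist_force: [-1.0, -0.6, -4.3]
opening: 0.0243
[0.54535891 0.11689299 0.21979061] [179.58980225  -1.26979666   6.39606518] [-0.54857306 -0.03643994 -3.43758859]
```

View pics/m_s.png

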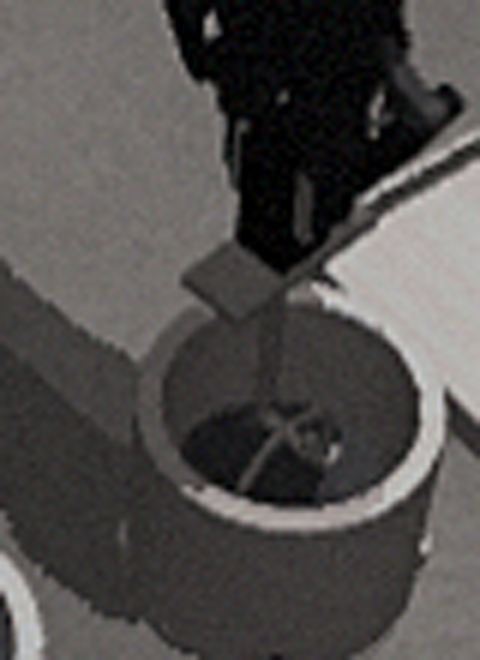

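```bash
python3 -m handwheel '[[1,0,0,0.008,0],[1,0,0,0.022,0],[1,0,0,0.038,0],[1,0,0,0.054,0],[1,0,0,0.065,0]]' 100
python3 -m handwheel '[[1,0,0,0.012,0],[1,0,0,0.03,0],[1,0,0,0.048,0],[1,0,0,0.06,0],[1,0,0,0.062,0]]' 100
python3 -m handwheel '[[1,0,0,0,0],[1,0,0,0,0],[1,0,0,0,0]]' 100
python3 - <<'E'
from h import *
import pickle
s=shot("scene");o=get_obs();print(o["ee_pos"],o["tcp_rot"],o["wrist_force"])
crop(s,205,40,150,160,4,"n_s.png")
E
```

```text
time: 9.05
ee_pos: [0.5454, 0.1169, 0.2862]
tcp_rot: [179.6, -1.3, 6.4]
wrist_force: [-0.3, -0.4, -3.4]
opening: 0.0249
time: 9.55
ee_pos: [0.5457, 0.117, 0.3497]
tcp_rot: [179.6, -1.4, 6.4]
wrist_force: [1.0, -0.6, -4.1]
opening: 0.0245
time: 9.85
ee_pos: [0.5455, 0.117, 0.349]
tcp_rot: [179.6, -1.4, 6.4]
wrist_force: [0.3, 0.2, -4.5]
opening: 0.0243
[0.54551586 0.11693845 0.34907421] [179.60192815  -1.37542364   6.39411868] [-1.25019575  0.82929389 -4.72807757]
```

View pics/n_s.png

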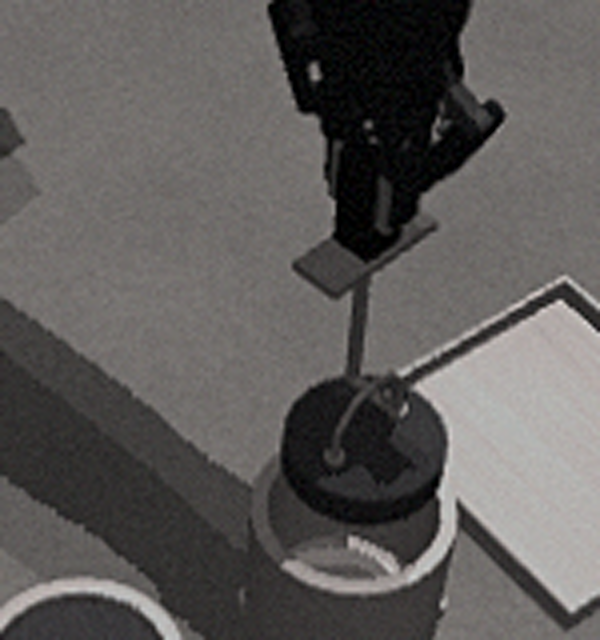

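```bash
python3 -m handwheel '[[1,0,0.003,0,0],[1,-0.001,0.009,0,0],[1,-0.002,0.018,0,0],[1,-0.003,0.028,0,0],[1,-0.004,0.039,0,0]]' 100
python3 -m handwheel '[[1,-0.001,0.011,0,0],[1,-0.002,0.022,0,0],[1,-0.003,0.033,0,0],[1,-0.004,0.044,0,0],[1,-0.004,0.055,0,0]]' 100
python3 -m handwheel '[[1,-0.001,0.011,0,0],[1,-0.002,0.022,0,0],[1,-0.003,0.033,0,0],[1,-0.004,0.044,0,0],[1,-0.004,0.055,0,0]]' 100
python3 -m handwheel '[[1,-0.001,0.011,0,0],[1,-0.001,0.022,0,0],[1,-0.001,0.032,0,0],[1,-0.001,0.041,0,0],[1,-0.001,0.049,0,0]]' 100
python3 -m handwheel '[[1,0,0.004,0,0],[1,0,0.006,0,0],[1,0,0.006,0,0],[1,0,0.006,0,0],[1,0,0.006,0,0]]' 100
python3 - <<'E'
from h import *
import pickle
s=shot("scene");o=get_obs();print(o["ee_pos"],o["tcp_rot"],o["wrist_force"])
crop(s,240,40,180,150,4,"o_s.png")
E
```

```text
time: 10.4
ee_pos: [0.5413, 0.157, 0.3491]
tcp_rot: [179.6, -1.4, 6.4]
wrist_force: [0.6, 0.2, -4.1]
opening: 0.0247
time: 10.9
ee_pos: [0.5372, 0.213, 0.3491]
tcp_rot: [179.6, -1.4, 6.4]
wrist_force: [-0.1, -0.1, -4.2]
opening: 0.0248
time: 11.4
ee_pos: [0.5331, 0.2689, 0.3492]
tcp_rot: [179.6, -1.4, 6.4]
wrist_force: [0.4, -0.2, -4.0]
opening: 0.0244
time: 11.9
ee_pos: [0.5321, 0.3187, 0.3491]
tcp_rot: [179.6, -1.4, 6.4]
wrist_force: [0.4, 0.3, -4.0]
opening: 0.0245
time: 12.4
ee_pos: [0.5321, 0.3244, 0.3493]
tcp_rot: [179.6, -1.4, 6.4]
wrist_force: [0.2, 0.3, -3.8]
opening: 0.025
[0.53214204 0.32436796 0.34929476] [179.61191588  -1.39035691   6.39790784] [ 0.17184156 -0.02806345 -3.45582927]
```

View pics/o_s.png

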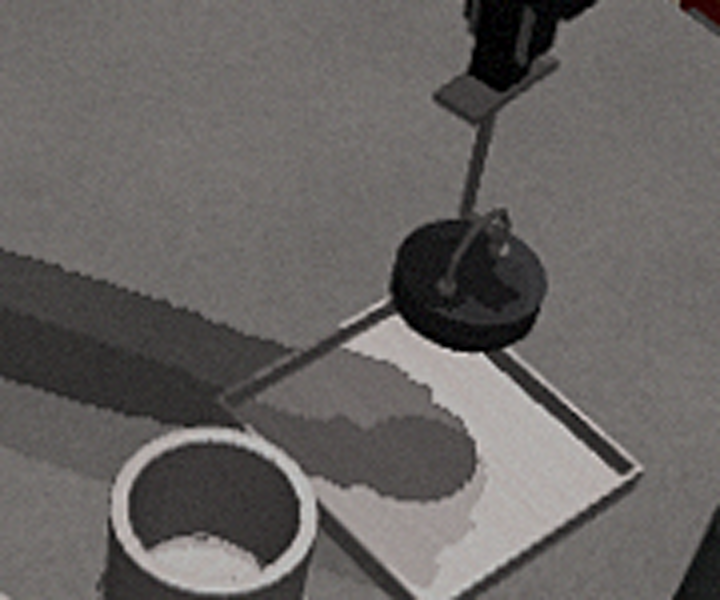

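```bash
python3 -m handwheel '[[1,0,0,-0.005,0],[1,0,-0.001,-0.018,0],[1,0,-0.001,-0.035,0],[1,0,-0.001,-0.055,0],[1,0,-0.001,-0.075,0]]' 100
python3 -m handwheel '[[1,0,0,-0.018,0],[1,0,0,-0.036,0],[1,0,0,-0.05,0],[1,0,0,-0.06,0],[1,0,0,-0.066,0]]' 100
python3 -m handwheel '[[1,0,0,-0.003,0],[1,0,0,-0.006,0],[1,0,0,-0.009,0],[1,0,0,-0.012,0],[1,0,0,-0.015,0]]' 100
python3 - <<'E'
from h import *
import pickle
s=shot("scene");o=get_obs();print(o["ee_pos"],o["tcp_rot"],o["wrist_force"])
crop(s,270,80,150,130,5,"p_s.png")
E
```

```text
time: 12.95
ee_pos: [0.5321, 0.3231, 0.2733]
tcp_rot: [179.6, -1.4, 6.4]
wrist_force: [0.6, 0.3, -3.6]
opening: 0.0247
time: 13.45
ee_pos: [0.5318, 0.3229, 0.2062]
tcp_rot: [179.6, -1.3, 6.4]
wrist_force: [-0.0, -0.0, -4.0]
opening: 0.0244
time: 13.95
ee_pos: [0.532, 0.323, 0.1916]
tcp_rot: [179.6, -1.4, 6.4]
wrist_force: [-0.1, 0.0, -2.3]
opening: 0.0246
[0.53188344 0.32294582 0.19098091] [179.60111332  -1.36424651   6.38170875] [ 0.1280289   0.51646845 -2.11693493]
```

View pics/p_s.png

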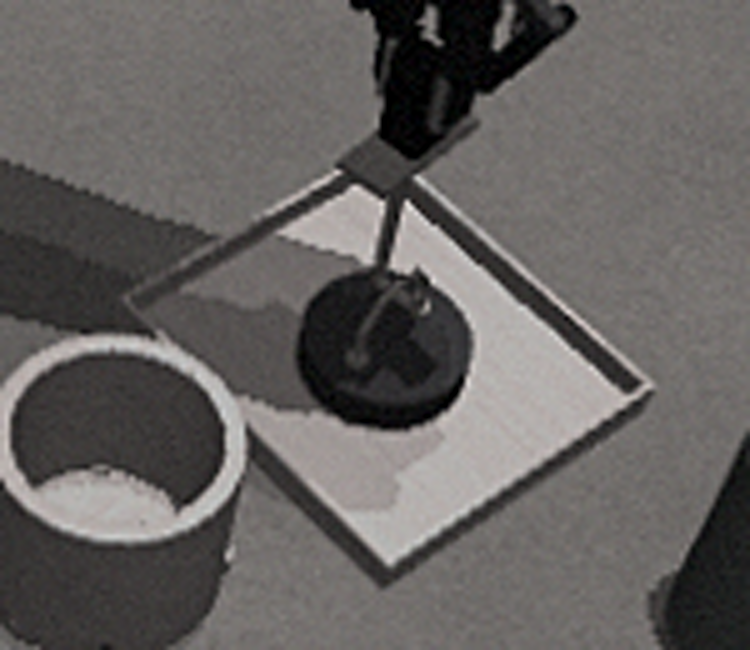

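```bash
python3 -m handwheel '[[1,0,0,-0.005,0],[1,0,0,-0.01,0],[1,0,0,-0.01,0],[1,0,0,-0.01,0],[1,0,0,-0.01,0]]' 100
python3 - <<'E'
from h import *
import pickle
s=shot("scene");o=get_obs();print(o["ee_pos"],o["tcp_rot"],o["wrist_force"])
crop(s,320,110,60,70,10,"q_s.png")
E
```

```text
time: 14.5
ee_pos: [0.5319, 0.323, 0.1812]
tcp_rot: [179.6, -1.4, 6.4]
wrist_force: [0.8, -0.3, -1.2]
opening: 0.0245
[0.53195807 0.32300035 0.1812385 ] [179.61115226  -1.38449718   6.38368049] [ 0.59437626 -0.46888055 -1.99764715]
```

View pics/q_s.png

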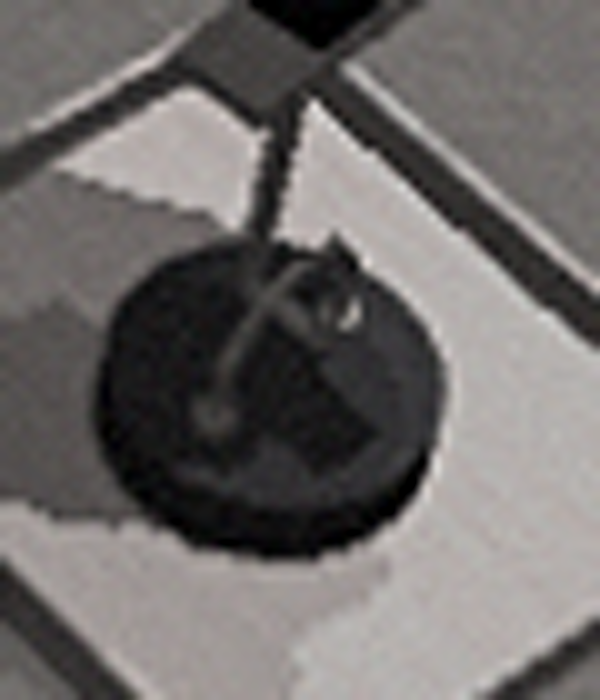

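```bash
python3 -m handwheel '[[1,-0.006,-0.0007,0,0],[1,-0.014,-0.0016,0,0],[1,-0.024,-0.0027,0,0],[1,-0.035,-0.0039,0,0],[1,-0.035,-0.0039,0,0]]' 100
python3 - <<'E'
from h import *
import pickle
s=shot("scene");o=get_obs();print(o["ee_pos"],o["tcp_rot"],o["wrist_force"])
crop(s,270,80,150,130,5,"r_s.png")
E
```

```text
time: 15.05
ee_pos: [0.4955, 0.319, 0.1818]
tcp_rot: [179.6, -1.4, 6.4]
wrist_force: [-0.4, 0.1, -1.1]
opening: 0.0244
[0.4962029  0.31917704 0.18172828] [179.62869221  -1.41974661   6.42289901] [ 0.31317161 -0.48755262 -0.93471991]
```

View pics/r_s.png

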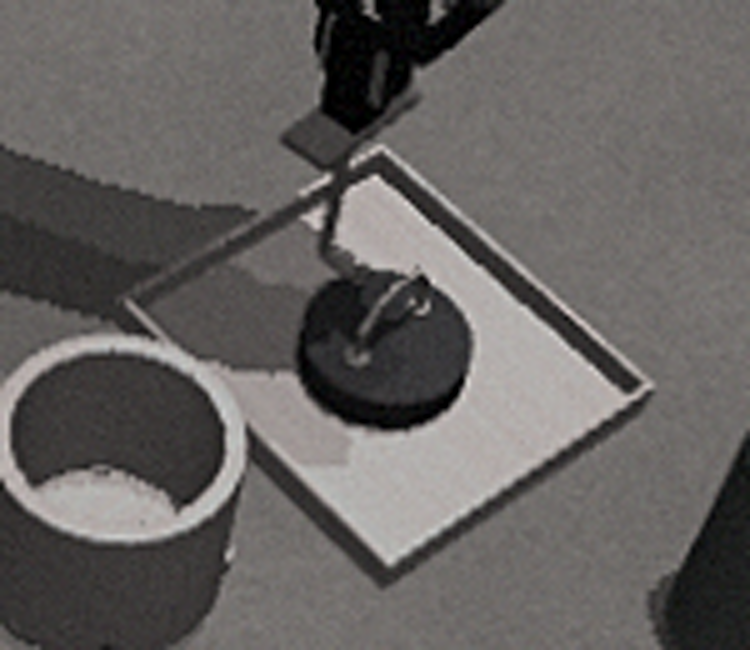

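```bash
python3 -m handwheel '[[1,-0.003,0,0.02,0],[1,-0.003,0,0.06,0],[1,-0.003,0,0.1,0],[1,-0.003,0,0.135,0],[1,-0.003,0,0.15,0]]' 100
python3 -m handwheel '[[1,0.002,-0.03,0,2],[1,0.004,-0.075,0,4],[1,0.006,-0.12,0,6],[1,0.008,-0.165,0,8],[1,0.01,-0.21,0,10.4]]' 100
python3 -m handwheel '[[1,0.002,-0.045,0,0],[1,0.005,-0.09,0,0],[1,0.008,-0.135,0,0],[1,0.011,-0.18,0,0],[1,0.013,-0.225,0,0]]' 100
python3 -m handwheel '[[1,0.002,-0.045,0,0],[1,0.005,-0.09,0,0],[1,0.008,-0.135,0,0],[1,0.009,-0.17,0,0],[1,0.01,-0.2,0,0]]' 100
python3 -m handwheel '[[1,0.002,-0.015,0,0],[1,0.002,-0.02,0,0],[1,0.002,-0.02,0,0],[1,0.002,-0.02,0,0]]' 100
```

```text
time: 15.6
ee_pos: [0.4936, 0.3193, 0.3356]
tcp_rot: [179.7, -1.7, 6.4]
wrist_force: [1.0, 0.4, -2.5]
opening: 0.0245
time: 16.1
ee_pos: [0.5036, 0.1076, 0.3357]
tcp_rot: [179.7, -1.7, 16.9]
wrist_force: [1.0, 0.1, -1.8]
opening: 0.0246
time: 16.6
ee_pos: [0.5165, -0.1193, 0.3359]
tcp_rot: [179.7, -1.8, 16.9]
wrist_force: [1.1, 0.1, -1.3]
opening: 0.0245
time: 17.1
ee_pos: [0.5263, -0.3217, 0.3355]
tcp_rot: [179.7, -1.7, 16.9]
wrist_force: [0.0, 1.0, -1.5]
opening: 0.0247
time: 17.5
ee_pos: [0.5284, -0.3409, 0.3358]
tcp_rot: [179.7, -1.8, 16.9]
wrist_force: [0.3, -0.1, -1.7]
opening: 0.0244
```

```bash
python3 -m handwheel '[[1,0.0005,-0.03,0,0],[1,0.001,-0.05,0,0],[1,0.001,-0.0584,0,0],[1,0.001,-0.0584,-0.02,0],[1,0.001,-0.0584,-0.02,0]]' 100
python3 - <<'E'
from h import *
import pickle
s=shot("scene");o=get_obs();print(o["ee_pos"],o["tcp_rot"],o["wrist_force"])
crop(s,30,150,150,150,4,"t_s.png")
w=shot("wrist");crop(w,180,90,160,140,4,"t_w.png")
E
```

```text
time: 18.0
ee_pos: [0.5293, -0.3982, 0.3135]
tcp_rot: [179.9, -1.6, 16.9]
wrist_force: [0.1, 0.9, -2.0]
opening: 0.0247
[ 0.52922021 -0.39806577  0.31512496] [179.81656678  -1.69217664  16.92406859] [ 0.46302901  0.51853691 -0.88539034]
```

View pics/t_s.png

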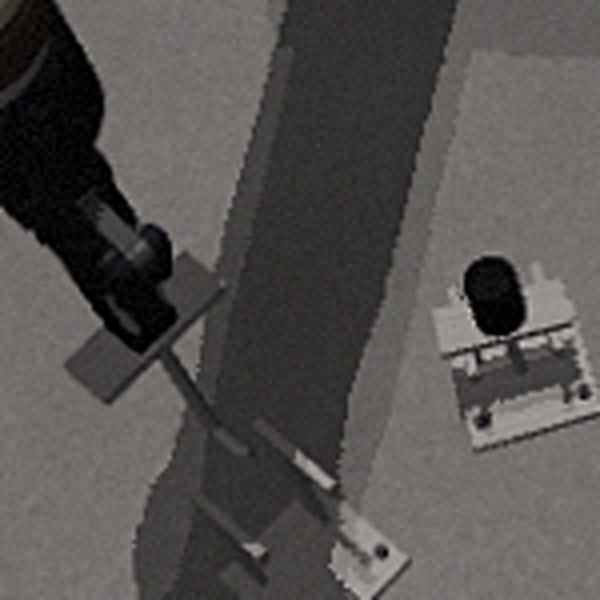

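View pics/t_w.png

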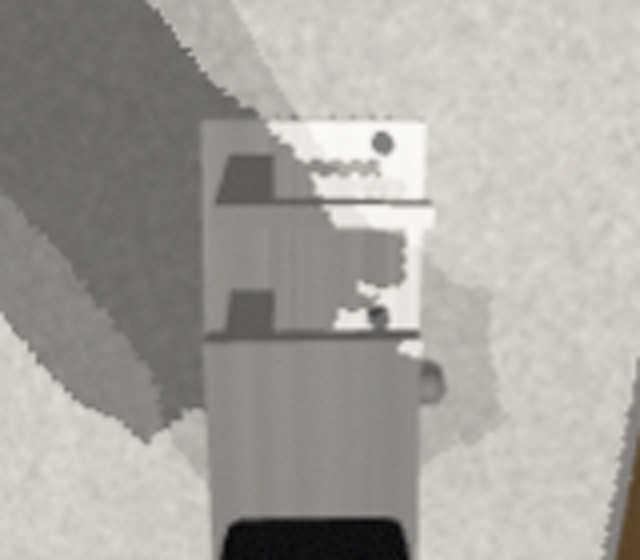

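```bash
python3 -m handwheel '[[1,0.0003,-0.001,-0.03,0],[1,0.0003,-0.001,-0.065,0],[1,0.0003,-0.001,-0.1,0],[1,0.0003,-0.001,-0.13,0],[1,0.0003,-0.001,-0.15,0]]' 100
python3 -m handwheel '[[1,0,0,-0.004,0],[1,0,0,-0.008,0],[1,0,0,-0.011,0],[1,0,0,-0.012,0],[1,0,0,-0.012,0]]' 100
python3 - <<'E'
from h import *
import pickle
s=shot("scene");o=get_obs();print(o["ee_pos"],o["tcp_rot"],o["wrist_force"])
crop(s,40,170,180,150,4,"u_s.png")
E
```

```text
time: 18.6
ee_pos: [0.5296, -0.3982, 0.1655]
tcp_rot: [179.8, -1.7, 17.0]
wrist_force: [-0.1, -0.4, -1.4]
opening: 0.0246
time: 19.1
ee_pos: [0.5298, -0.3984, 0.1543]
tcp_rot: [179.7, -1.8, 17.0]
wrist_force: [0.7, 0.3, -1.8]
opening: 0.0246
[ 0.52986221 -0.39839594  0.15427367] [179.71978421  -1.76851307  16.97928875] [-0.79138614 -0.33194377 -2.32496012]
```

View pics/u_s.png

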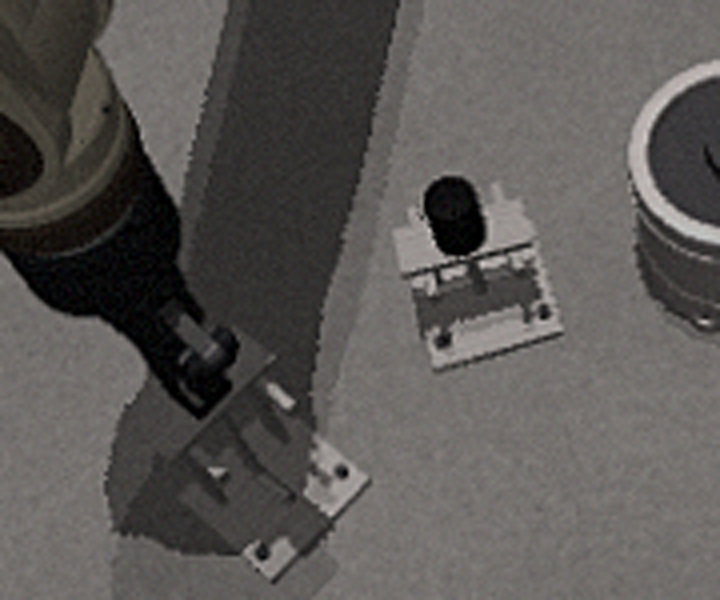

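```bash
python3 -m handwheel '[[1,0,0,-0.002,0],[1,0,0,-0.004,0],[1,0,0,-0.0055,0],[1,0,0,-0.006,0],[1,0,0,-0.006,0]]' 60
python3 - <<'E'
from h import *
o=get_obs();print(o["ee_pos"],o["tcp_rot"],o["wrist_force"],o["torque"])
E
```

```text
time: 19.65
ee_pos: [0.5299, -0.3985, 0.1491]
tcp_rot: [179.7, -1.8, 17.0]
wrist_force: [-0.4, 0.7, 4.4]
opening: 0.0244
[ 0.52987739 -0.3985272   0.14905397] [179.67260816  -1.7969269   16.97246201] [-0.38470571  0.66323747  4.42539282] [ 0.16287004  0.37443617 -0.0292306 ]
```

```bash
python3 -m handwheel '[[0.6,0,0,0,0],[0.5,0,0,0,0],[0.3,0,0,0,0],[0,0,0,0,0],[0,0,0,0,0]]' 20
python3 - <<'E'
from h import *
s=shot("scene");o=get_obs();print(o["ee_pos"],o["tcp_rot"],o["wrist_force"],o["opening"])
crop(s,40,170,180,150,4,"v_s.png")
w=shot("wrist");cv2.imwrite("pics/v_w.png",w["color"])
E
```

```text
time: 20.15
ee_pos: [0.5299, -0.3985, 0.1489]
tcp_rot: [179.7, -1.8, 17.0]
wrist_force: [0.4, 0.5, -0.6]
opening: 0.0834
[ 0.52991271 -0.39849179  0.14897126] [179.67652685  -1.79475696  16.9763906 ] [ 0.49367826 -0.22508111  0.15886099] 0.0853215400910765
```

View pics/v_s.png

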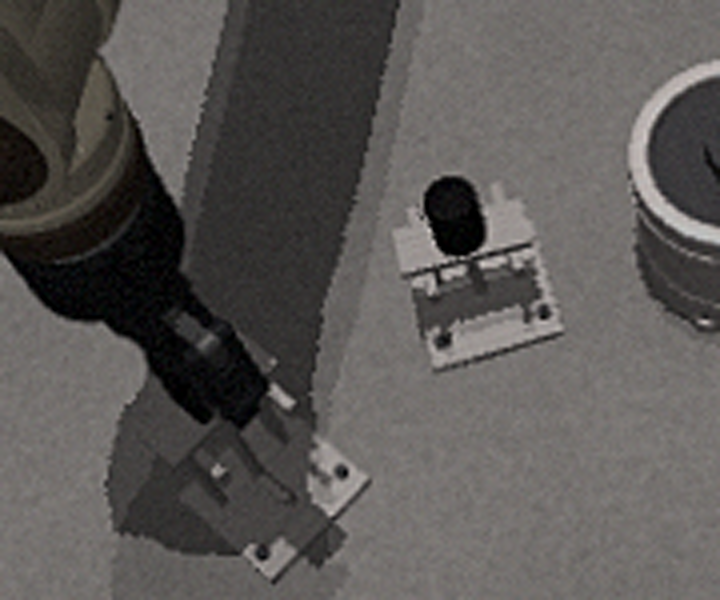

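View pics/v_w.png

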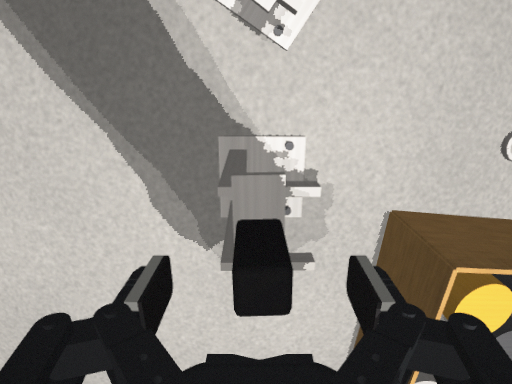

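Tool is seated and clear on both sides; now I retreat straight up and then aside.

```bash
python3 -m handwheel '[[0,0,0,0.02,0],[0,0,0,0.06,0],[0,0,0,0.1,0],[0,0,0,0.14,0],[0,0,0,0.16,0]]' 20
python3 -m handwheel '[[0,-0.02,0.04,0,0],[0,-0.04,0.08,0,0],[0,-0.06,0.12,0,0],[0,-0.08,0.16,0,0],[0,-0.08,0.16,0,0]]' 20
python3 -m handwheel '[[0,0,0,0,0],[0,0,0,0,0],[0,0,0,0,0]]' 20
python3 - <<'E'
from h import *
s=shot("scene");t=shot("top");o=get_obs();print(o["ee_pos"],o["qd"],o["wrist_force"])
crop(s,60,200,130,120,5,"w_s.png");crop(t,80,140,160,110,5,"w_t.png");crop(t,300,160,160,90,5,"w_t2.png")
E
```

```text
time: 20.75
ee_pos: [0.53, -0.3985, 0.3131]
tcp_rot: [179.5, -1.9, 17.0]
wrist_force: [0.6, 0.3, -0.2]
opening: 0.0855
time: 21.25
ee_pos: [0.4478, -0.2351, 0.3147]
tcp_rot: [179.4, -2.0, 17.1]
wrist_force: [-0.0, 0.2, 0.5]
opening: 0.0855
time: 21.55
ee_pos: [0.4482, -0.2358, 0.3144]
tcp_rot: [179.4, -2.0, 17.1]
wrist_force: [-0.5, 0.1, -1.7]
opening: 0.0851
[ 0.44818521 -0.23579308  0.31418447] [-0.00844332  0.03076108 -0.15791897  0.05253199 -0.00965422  0.09189532] [-0.48733272 -0.04618161  0.53190238]
```

View pics/w_s.png

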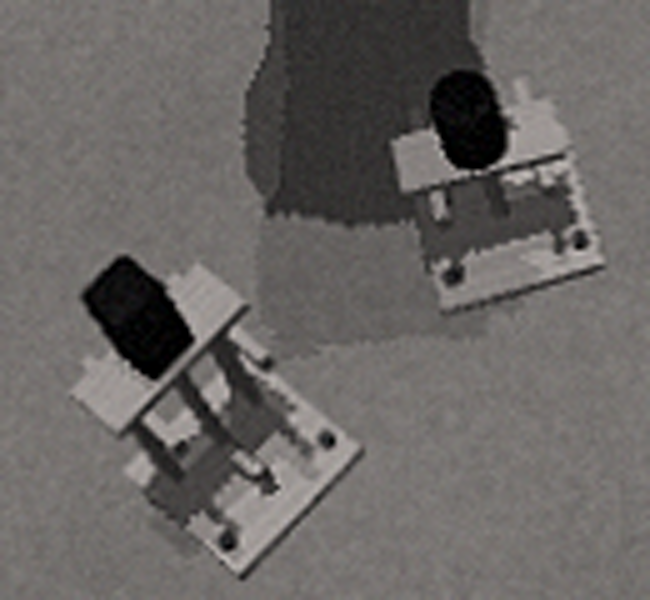

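View pics/w_t.png

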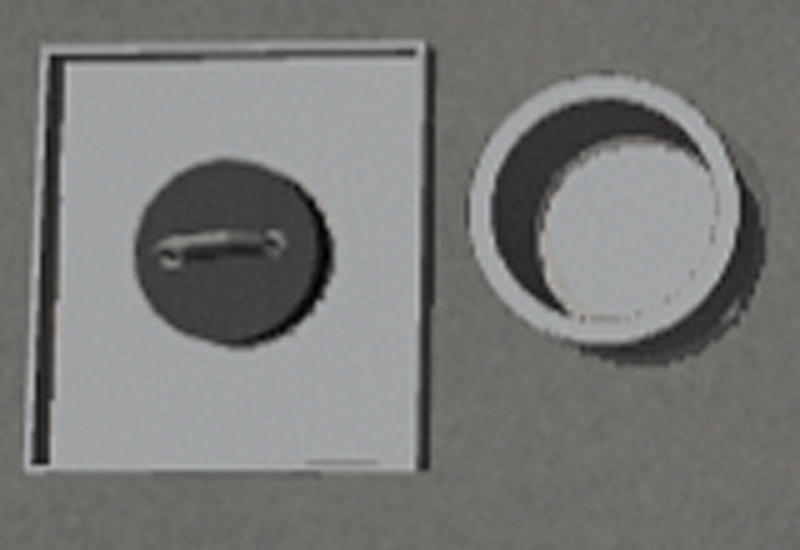

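View pics/w_t2.png

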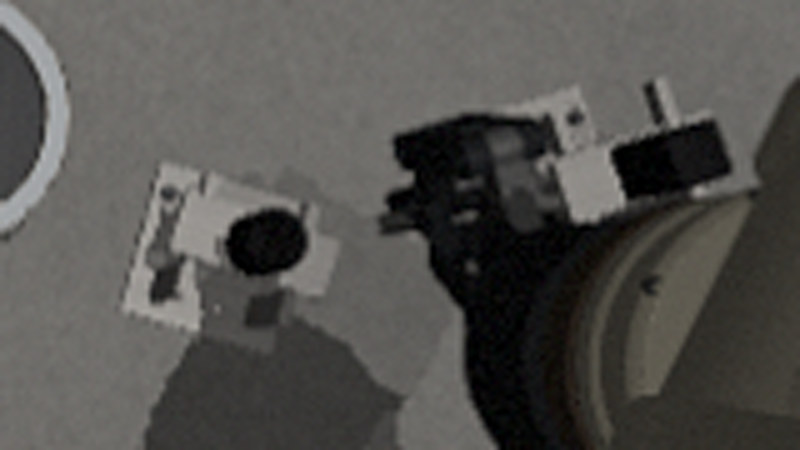

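The hook tool hangs in its bracket with its plate flat, less than 1 px in the raw picture from where it started. The strainer stands flat near the centre of the tray. The arm is clear of both.

```bash
python3 -c "
from workcell import job_done
print(job_done())"
```

```text
the job is handed in; nothing more can be done
None
```

The strainer is out of the housing and standing in the drip tray, and the hook tool is back in its bracket. I handed the job in at about 22 s of the 61 s allowed. `job_done` gives no verdict, so what follows is from my own checks.

**What I did:** I took the square-handled hook tool from its bracket and passed its foot under the strainer's crown. I drew the strainer straight up until its underside was about 0.155 m high and carried it to the tray. There I lowered it, dropped the foot clear and backed it out along the loop's axis. Then I hung the tool back up and moved the arm away. The fingers never came near the strainer.

**Last checks, by camera:**
- **Strainer:** it stands flat near the centre of the tray and did not move when I unhooked it.
- **Hook tool:** it hangs upright in the bracket, within about 1 mm of where it started by the scene camera.
- **Arm:** the gripper is open and touching nothing. The last wrist force readings were 0.5 to 2 N, which is about the noise level.

**Disagreements:**
- **Grasp height:** the gripper settled about 8 mm higher than I aimed for when it closed on the handle. I used the measured height from then on.
- **Tilt:** the wrist drifted to about 2° off vertical over the run. This did not affect how the tool seated.

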